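# Feed one lino blank and set it in the carving stop

### The job

Get the next round lino blank ready for carving: press the feeder's plunger all the way down once and let it spring back up, so that one blank comes out of the outlet. Then push that blank across the board with your fingertips, without picking it up, until it sits fully home in the V notch of the carving stop, touching both sides. The other blanks stay in the feeder, and the things lying round about are left where they are.

Things in the scene. Friction and masses are not known exactly. Their poses are not given: they have to be found in the camera images.
- feeder: Blank feeder, 175 x 80 mm, fixed on the grey work board whose top is at world z = 0.018: an open-topped square magazine of aluminium plates (outside 56 x 56 mm, 56 mm high) and a gear-driven pusher. Origin: on the magazine's vertical axis, at board level. x points from the outlet (15 mm high gate in the magazine's -x face, at x = -28 mm) to the plunger (at x = +76 mm); z up.
- plunger (a joint): How far the plunger is pressed, in m: 0 = up, 0.030 = down at its stop. A spring returns it; about 2 N starts it, about 5 N holds it down (more when fast). It drives the pusher 2.4 times as far, which shoves the lowest blank out of the outlet; on the return the pusher draws back and the next blank drops to the board.
- plunger_top (a point): Centre of the flat top of the plunger's round black head (37 mm diameter, flat part 30 mm), 112 mm above the board (world z = 0.130) at rest; it moves straight down 30 mm. The parts round it, gear included, stay below 69 mm above the board.
- blank_0: The lowest blank of the stack, the one that will come out: a disc 46 mm in diameter and 12 mm thick, 15 g, pale wood with a grey lino face up. Origin: centre of its underside. It slides on the board.
- blank_1: Second blank from below in the magazine, same shape; origin at the centre of its underside. It drops to the bottom after the press.
- blank_2: Third blank from below in the magazine, same shape and origin.
- blank_3: Top blank of the stack, same shape and origin; its top is 48 mm above the board at the start.
- stop: Carving stop, fixed to the board: dark hardwood block 48 mm (x) by 76 mm (y), 9 mm high (lower than a blank), with a 90 degree V notch in its -x face. Origin: on the board, where the centre of a blank lies when fully home. The notch opens towards -x, the side the blank comes from: its bottom corner is at x = +32.5 mm, its mouth (y = -24 to +24 mm) at x = +8.5 mm; the block ends at x = +57 mm.
- stop_seat (a point): Same point and axes as the stop's origin: centre of a blank that is fully home.
- lino_cutter: Lino cutter with a mushroom wooden handle, 91 mm long, 23 mm high, lying on the board beyond the stop; bystander. Origin: middle of its underside.
- tape_roll: Roll of masking tape, 104 mm across, 25 mm high, lying flat on the board; bystander. Origin: middle of its underside.
- bulldog_clip: Nickel bulldog clip, 47 x 34 x 19 mm, on the board; bystander. Origin: middle of its underside.
- outlet_spot (a point): Point on the board in front of the outlet, at x = -68 mm, y = 0 of the feeder (same axes): about where the ejected blank's centre comes to lie (some mm further out if pressed fast). The gap between the blank and the magazine is then about 17 mm; the board is free on both sides.
Not all that is in view belongs to the job. What is shaped like the blank_3 but blue is not meant.

How it is judged (in metres and radians):
On the way, in this order (a step that is already met when the one before it is completed fails the run):
1. the plunger is pressed down to its stop, with the blank coming out (value of joint plunger above 0.027 m and x of blank_0 in the frame of feeder below -0.05 m), for 0.05 s.
2. the plunger is back up, one blank lies clear of the outlet and the next has dropped to the bottom (value of joint plunger below 0.003 m and x of blank_0 in the frame of feeder below -0.05 m and z of blank_1 in the frame of feeder below 0.003 m), for 0.1 s.
At the end, for the whole second after the job is handed in: The ejected blank lies flat and still on the board in the notch, its centre within 4 mm of the fully home point; the plunger is up (within 3 mm); the other three blanks are stacked in the magazine, the lowest on the board (horizontal distance between blank_0 and stop_seat below 0.004 m and z of blank_0 in the frame of stop below 0.003 m and angle between blank_0's own z axis and vertical below 0.1 rad and linear speed of blank_0 below 0.01 m/s and value of joint plunger below 0.003 m and horizontal distance between each of blank_1, blank_2, blank_3 and feeder below 0.006 m and z of blank_1 in the frame of feeder below 0.003 m); the robot touches nothing.
It fails at once if the blank is lifted off the board (6 mm or more) or tipped up (height (world z) of blank_0 above 0.024 m or angle between blank_0's own z axis and vertical above 0.4 rad).
It fails at once if a second blank is fed out, or a blank is taken from the magazine (horizontal distance between any of blank_1, blank_2, blank_3 and feeder above 0.02 m or z of blank_3 in the frame of feeder above 0.045 m).
It fails at once if a bystander is moved more than 15 mm (distance of any of lino_cutter, tape_roll, bulldog_clip from where it was at the start of the episode above 0.015 m).
It also fails if it takes over 64 s, if anything falls off the work surface, if the arm or the gripper's body presses on something with over 40 N, if the wrist force passes 120 N, or if a joint passes its speed limit or range.

### The arm

A 6-joint arm with a two-finger parallel gripper is mounted at the origin on the work surface; the furniture and walls round the work are solid. World frame = base frame: x ahead of the robot, y to its left, z up, the work surface at z = 0. Lengths are in mm, angles in rad, forces in N, time in s.
With the tool pointing down it reaches from about 275 to 825 mm from the base axis. Payload 5.2 kg.
Tool frame: the origin (TCP) lies at the very end of the fingers, on their centre line; the grasp point (between the pads) lies 19 mm behind it; z points along the fingers, y is the direction in which the jaws open and shut (so a half turn about z gives the same grasp; the last joint's range is limited). The gripper opens to 93 mm and grips with 3 to 60 N. Pads are 15 mm wide; open, the fingers measure 128 mm over their backs; the gripper's body (75 mm by 188 mm) begins 65 mm behind the grasp point.
Start: joints at [-1.474, 0.259, 1.535, -0, 1.348, -0.203], TCP at [162.452, -525.466, 218.653] pointing down, gripper open.
Joint ranges: [-3.14, 3.14], [-0.91, 2.08], [0.19, 2.58], [-1.22, 4.36], [0.22, 2.71], [-3.12, 3.12]. Speed limits (rad/s): [2.57, 2.57, 3.14, 3.14, 3.14, 3.14].

### API

Orientations are given as [roll, pitch, yaw] about the fixed x, y, z axes, in that order (R = Rz(yaw) Ry(pitch) Rx(roll)).
In Python, from bench import robot gives the robot as it stands. The module is installed in compiled form; this text tells all that it offers. Calls block until the motion is done:
- robot.move_ptp(position, orientation): joint-space move of the TCP to a pose.
- robot.move_linear(position, ori=None, speed=150, f_stop=None): straight line of the TCP; ori=None keeps the orientation; speed is the mean speed in mm/s. With f_stop (N) it stops when the force on the tool has changed by that much, and returns True; else False.
- robot.move_j(angles): joint-space move.
- robot.move_gripper(opening): opening from 0.0 (shut) to 1.0 (fully open); the grip force is fixed at half the most; returns when the fingers have stopped.
- robot.sleep(seconds).
- robot.inverse_kinematics(position, orientation): joint angles nearest the present ones, or None.
- robot.get_image(name): name is "scene" or "top" or "wrist"; returns a dict with "img" (400x640x3 uint8, blue, green, red), "fovy" (degrees; the focal length in pixels is half the picture's height over the tangent of half this angle, whatever the lens; pixels are square), "cx", "cy" (the principal point, pixels), "k1" (the pictures are not rectified: a ray, as slopes to the right and down, at radius r is drawn at 1 + k1 r^2 times it, then the intrinsics apply), "eye" and "orientation" of the camera in the world. Camera axes: x right, y down, z forward; pixel columns grow to the right and rows downward; lengths in mm; the calibration is good to about 2 mm. A picture is of the moment at which its call begins. There is no depth.
A pose or a line that the arm cannot do raises robot.MotionError and nothing moves.
- robot.hand_in(): hands the job in, once; it reports no verdict.
Readings, each from a call of its own:
- robot.current_t(): time.
- robot.current_qpos(): joint angles.
- robot.current_joint_vel(): joint speeds.
- robot.current_joint_efforts(): joint torques, N m.
- robot.current_tcp_pos(): TCP position.
- robot.current_eef_rot(): TCP orientation.
- robot.current_contact_force(): force on the tool from outside, world axes, zero at the start.
- robot.current_ft_torque(): the same for the moment, N m.
- robot.current_gripper_width(): opening from 0.0 (shut) to 1.0 (fully open).
Only numpy, scipy, OpenCV 4.12 (cv2) and the standard library are available. Lean on these libraries where they do the work, as an engineer would, in place of code of your own. Each camera call takes 0.05 s, during which the arm holds its last target. There are 200 camera calls.

## Working session

There is one attempt and no reset: what is moved stays moved. The work goes in short steps, each a Python script; the robot and the scene stay as the last script left them, time stands still between calls to the robot, and variables do not carry over. Pictures are saved under pics/ and viewed, about 8 in all and at most 12, crops included, and the job is handed in when it is done.

```bash
mkdir -p pics
cat > h.py <<'E'
import numpy as np, cv2
from bench import robot
from scipy.spatial.transform import Rotation as R
def cam(n,save=None):
    d=robot.get_image(n)
    if save: cv2.imwrite('pics/'+save,d['img'])
    return d
def K(d):
    f=d['img'].shape[0]/2/np.tan(np.radians(d['fovy'])/2)
    return np.array([[f,0,d['cx']],[0,f,d['cy']],[0,0,1.]]),np.array([d['k1'],0,0,0.])
def Rc(d):
    o=np.array(d['orientation'])
    return o if o.shape==(3,3) else R.from_euler('xyz',o).as_matrix()
def ray(d,px,z):
    k,dist=K(d); p=cv2.undistortPoints(np.array(px,float).reshape(-1,1,2),k,dist).reshape(-1,2)
    v=np.c_[p,np.ones(len(p))]@Rc(d).T; e=np.array(d['eye'],float)
    return e+v*((z-e[2])/v[:,2])[:,None]
def proj(d,P):
    k,dist=K(d); M=Rc(d).T
    return cv2.projectPoints(np.array(P,float).reshape(-1,1,3),cv2.Rodrigues(M)[0],-M@np.array(d['eye'],float),k,dist)[0].reshape(-1,2)
E
python3 - <<'E'
from h import *
import pickle
for n in('scene','top','wrist'):
    d=cam(n,n+'0.png'); pickle.dump(d,open(n+'0.pkl','wb'))
    print(n,{k:v for k,v in d.items() if k!='img'})
print(robot.current_t(),robot.current_eef_rot())
E
```

```text
scene {'fovy': 46.5354822103594, 'cx': 324.3621011621761, 'cy': 191.4742372459662, 'k1': -0.015095210067252845, 'eye': array([-80.25048112, 724.77741735, 945.00307674]), 'orientation': array([-2.32362344, -0.0226805 , -2.39684833])}
top {'fovy': 56.20276408316868, 'cx': 322.2867917650332, 'cy': 198.29396253411326, 'k1': -0.03807355755782563, 'eye': array([ 391.27282771,   56.3970303 , 1215.67716247]), 'orientation': array([-3.00498577, -0.01483152, -1.56078124])}
wrist {'fovy': 58.58491567918373, 'cx': 316.4843642665326, 'cy': 196.6373936511221, 'k1': 0.010382094309034669, 'eye': array([ 237.62687865, -502.25546289,  383.63818557]), 'orientation': array([ 2.85707953e+00,  7.62582774e-04, -1.27194862e+00])}
0.15 [-3.14023315e+00 -2.58066590e-04  2.99789325e-01]
```

View pics/top0.png

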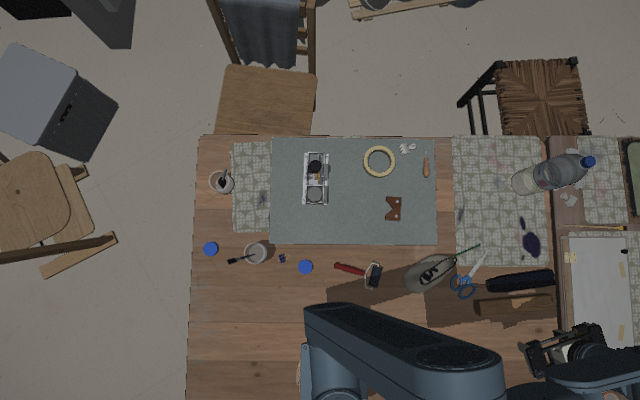

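View pics/scene0.png

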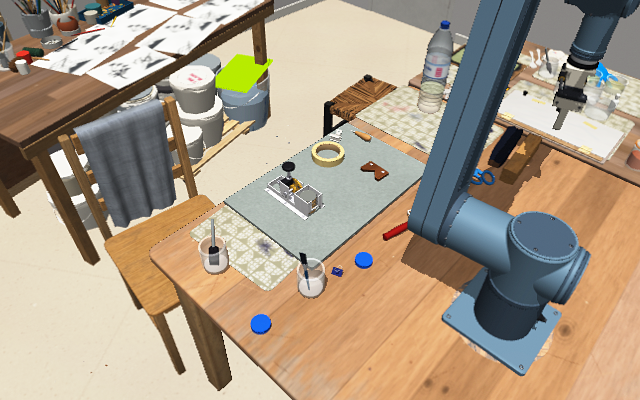

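The top view shows the feeder at about (315,178), with the plunger at (315,165) and the magazine at (315,195). The stop is at (393,208), the tape at (379,161), the cutter at (426,167) and the clip at (407,148). Blue discs at (211,249) and (306,267) are decoys. The blanks are inside the magazine. I'll enlarge this area to confirm.

Run:
```python
from h import *
import pickle
d=pickle.load(open('top0.pkl','rb'));im=d['img']
c=cv2.resize(im[135:235,290:440],None,fx=5.3,fy=5.3,interpolation=cv2.INTER_CUBIC);cv2.imwrite('pics/crop1.png',c)
print(ray(d,[[315,165]],130),ray(d,[[315,195]],74),ray(d,[[393,208]],27))
```

```text
[[639.97945939  64.37434099 130.        ]] [[558.36014317  63.58288985  74.        ]] [[ 526.18319524 -186.62250177   27.        ]]
```

View pics/crop1.png

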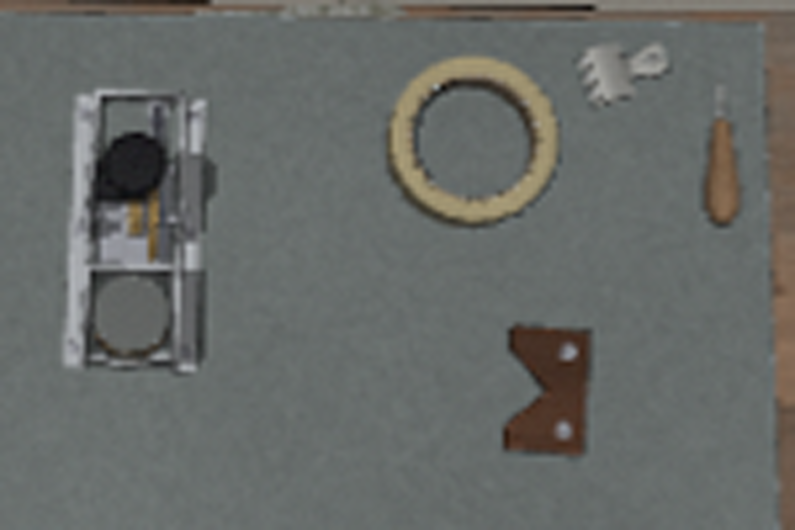

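The crop confirms it: plunger head at crop (134,163), magazine with a grey blank at (131,316), and a stop whose notch opens left (world +y) with its corner at about (548,391). Next is a close wrist look at the stop and the feeder.

Run:
```python
from h import *
import pickle
print(ray(pickle.load(open('top0.pkl','rb')),[[290+134/5.3,135+163/5.3]],130))
yaw=-np.pi/2
robot.move_gripper(0)
robot.move_ptp([530,-100,230],[np.pi,0,yaw]); print(robot.current_qpos(),robot.current_t())
d=cam('wrist','w1.png');pickle.dump(d,open('w1.pkl','wb'));print(d['eye'],d['orientation'])
robot.move_ptp([560,90,260],[np.pi,0,yaw]); print(robot.current_qpos(),robot.current_t())
d=cam('wrist','w2.png');pickle.dump(d,open('w2.pkl','wb'));print(d['eye'],d['orientation'])
cv2.imwrite('pics/w12.png',cv2.resize(np.vstack([cv2.imread('pics/w1.png'),cv2.imread('pics/w2.png')]),(480,600)))
```

```text
[[637.70526895  63.50709724 130.        ]]
[-3.94093571e-01  2.32071523e-01  1.54203722e+00 -1.56155392e-04
  1.36751289e+00  2.74778503e+00] 4.1
[ 530.47700235 -178.65671365  395.68458344] [ 2.85819884e+00 -1.80101214e-04  3.14036556e+00]
[-3.82486937e-02  2.66262182e-01  1.42453858e+00 -9.91209127e-04
  1.45131464e+00  3.10330548e+00] 4.95
[560.53106468  11.00165043 425.44256799] [ 2.85901776e+00 -6.35218752e-04  3.14077358e+00]
```

View pics/w12.png

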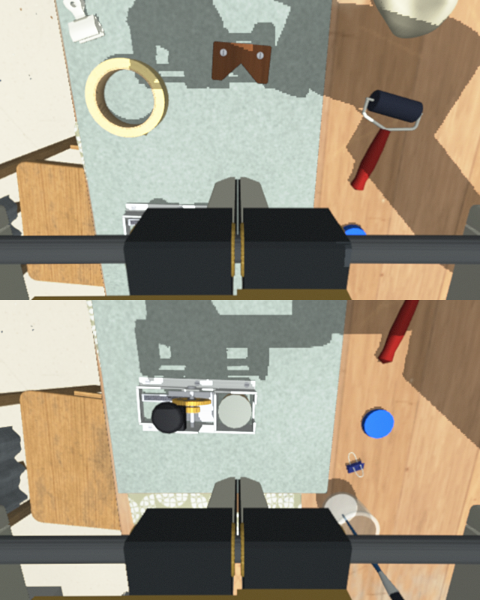

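w1 shows the stop at full-resolution (322,82) with its notch facing down in the picture. w2 shows the plunger head at (225,157) and the top blank at (312,148). Next I'll extract their poses numerically.

Run:
```python
from h import *
import pickle
def big(m):
    cs=cv2.findContours(m.astype(np.uint8)*255,cv2.RETR_EXTERNAL,cv2.CHAIN_APPROX_NONE)[0]
    return max(cs,key=cv2.contourArea)
d=pickle.load(open('w1.pkl','rb'));im=d['img']
H=cv2.cvtColor(im,cv2.COLOR_BGR2HSV).astype(int)
m=((H[...,0]<12)|(H[...,0]>172))&(H[...,1]>90); m[:40]=0;m[125:]=0;m[:,:270]=0;m[:,375:]=0
m=cv2.morphologyEx(m.astype(np.uint8),cv2.MORPH_CLOSE,np.ones((3,3)))
c=big(m);p=cv2.approxPolyDP(c,4,True)[:,0];print(p.tolist());print(np.round(ray(d,p,27)[:,:2],1).tolist())
cv2.imwrite('pics/dbg.png',np.vstack([cv2.resize(im[30:130,260:385],None,fx=4,fy=4),cv2.resize(cv2.cvtColor(m*255,cv2.COLOR_GRAY2BGR)[30:130,260:385],None,fx=2,fy=2,dst=None).repeat(2,1)]))
d=pickle.load(open('w2.pkl','rb'));im=d['img'];g=im.max(2)
m=(g<60);m[:120]=0;m[190:]=0;m[:,:190]=0;m[:,250:]=0
c=big(cv2.morphologyEx(m.astype(np.uint8),cv2.MORPH_OPEN,np.ones((7,7))));e=cv2.fitEllipse(c);print('plunger w2',e,ray(d,[e[0]],130))
print('blank w2 approx',ray(d,[[312,148]],66))
# top
d=pickle.load(open('top0.pkl','rb'));im=d['img'];k=im.max(2)<45;k[:155]=0;k[176:]=0;k[:,:304]=0;k[:,326:]=0
M=cv2.moments(big(k));q=[M['m10']/M['m00'],M['m01']/M['m00']];print('plunger top',q,ray(d,[q],130))
b=pickle.load(open('w2.pkl','rb'))['img'];cv2.imwrite('pics/dbg2.png',np.hstack([cv2.resize(cv2.imread('pics/w1.png')[40:140,265:390],(400,320)),cv2.resize(b[95:195,175:300+45],(510,300))[:300].copy() if 0 else cv2.resize(b[95:195,175:345],(400,320))]))
```

```text
[[285, 57], [284, 74], [293, 81], [284, 84], [284, 90], [291, 89], [283, 92], [284, 105], [297, 104], [322, 84], [330, 94], [337, 87], [341, 97], [333, 98], [344, 110], [356, 109], [351, 96], [357, 101], [352, 92], [358, 91], [361, 63], [337, 60], [338, 67], [325, 68], [325, 58], [316, 58], [320, 63], [313, 66], [310, 57]]
[[560.8, -211.7], [562.2, -196.2], [553.5, -189.7], [562.4, -186.9], [562.6, -181.3], [555.6, -182.2], [563.6, -179.4], [563.0, -166.9], [549.9, -167.9], [525.0, -186.9], [517.0, -177.4], [510.1, -184.0], [506.0, -174.5], [514.0, -173.6], [502.8, -162.0], [490.7, -162.9], [496.1, -175.5], [490.0, -170.7], [495.2, -179.3], [489.3, -180.2], [487.2, -206.2], [510.5, -209.0], [509.5, -202.6], [522.1, -201.7], [522.1, -210.8], [530.8, -210.8], [527.0, -206.3], [533.8, -203.5], [536.6, -211.7]]
plunger w2 ((229.91891479492188, 151.82534790039062), (28.42270278930664, 39.900062561035156), 112.74446105957031) [[632.38748773  57.89531539 130.        ]]
blank w2 approx [[564.87408935  64.22334067  66.        ]]
plunger top [314.03905160390514, 166.4323570432357] [[635.60582556  67.16333561 130.        ]]
```

View pics/dbg2.png

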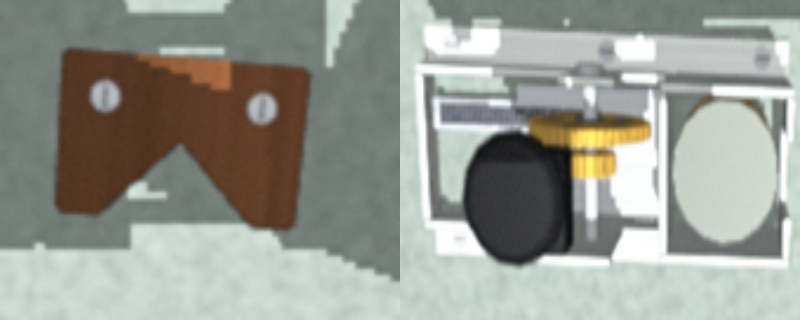

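Run:
```python
from h import *
import pickle
d=pickle.load(open('w1.pkl','rb'))
px=np.array([[63,50],[310,70],[293,229],[56,211],[97,214],[252,229],[180,145]])/3.2+[265,40]
P=ray(d,px,27)[:,:2]; Mo=np.array([[57,38],[57,-38],[8.5,-38],[8.5,38],[8.5,24],[8.5,-24],[32.5,0]],float)
mp,mm=P.mean(0),Mo.mean(0);U,S,V=np.linalg.svd((Mo-mm).T@(P-mp));Q=(U@V).T
t=mp-Q@mm;print('seat',t,'xaxis',Q[:,0],np.degrees(np.arctan2(*Q[::-1,0])),'res',np.round(P-(Mo@Q.T+t),1).tolist())
d=pickle.load(open('w2.pkl','rb'))
f=lambda x,y:[(x-400)/2.353+175,95+y/3.2]
a=ray(d,[f(515,198)],130);b=ray(d,[f(728,172)],74);c=ray(d,[f(725,172)],66)
print(a,b,c,np.linalg.norm((a-b)[0,:2]))
# bottom rail line z~18+? direction
print(ray(d,[f(422,68),f(792,92)],74))
t0=pickle.load(open('top0.pkl','rb'));print('top seat px',proj(t0,[[*t,18]]),'mag top',ray(t0,[[290+132/5.3,135+315/5.3]],70))
```

```text
seat [ 528.06195794 -153.97197304] xaxis [-0.07798642 -0.99695442] -94.47283419922654 res [[-0.5, 0.8], [0.7, 0.6], [0.6, -0.9], [-0.8, -0.6], [0.3, -0.8], [-0.5, 0.1], [0.2, 0.7]]
[[637.72108937  62.12884947 130.        ]] [[562.41342178  63.78266846  74.        ]] [[563.74433623  64.98298931  66.        ]] 75.3258250238391
[[687.36704423  32.43291753  74.        ]
 [536.00852776  39.55222968  74.        ]]
top seat px [[382.3668613  207.61579117]] mag top [[560.71035723  63.92207064  70.        ]]
```

Run:
```python
from h import *
import pickle
y=np.pi/2
robot.move_ptp([637.5,62.8,200],[np.pi,0,y]); print(robot.current_qpos())
robot.move_linear([637.5,62.8,138])
print(robot.move_linear([637.5,62.8,97.5],speed=40,f_stop=25),robot.current_tcp_pos(),robot.current_contact_force())
robot.sleep(0.3); print(robot.current_tcp_pos(),robot.current_contact_force())
robot.move_linear([637.5,62.8,150],speed=60)
robot.move_linear([637.5,62.8,200])
robot.move_ptp([490,150,250],[np.pi,0,y])
d=cam('wrist','w3.png');pickle.dump(d,open('w3.pkl','wb'))
d=cam('top','t3.png');pickle.dump(d,open('t3.pkl','wb'));print(robot.current_t())
a=cv2.imread('pics/w3.png');b=cv2.resize(d['img'][140:240,290:440],(600,400))
cv2.imwrite('pics/v3.png',np.vstack([cv2.resize(a,(480,300)),b[:, :480][:300]]))
```

```text
[-7.58606716e-02  4.32785093e-01  1.32885592e+00  2.00268439e-06
  1.37986451e+00 -7.53356164e-02]
False [638.44827683  62.74666322 100.1189499 ] [-4.37843188  0.28428084 15.75146354]
[638.43879187  62.76371744 100.08500634] [-3.67720896  0.15754749 15.61875604]
12.0583
```

View pics/v3.png

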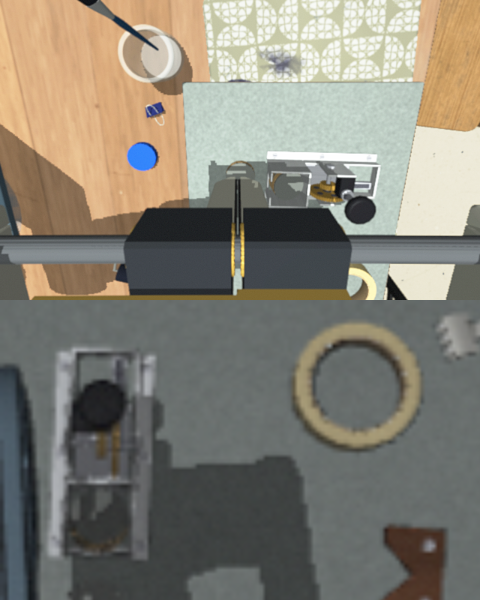

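The plunger reached its stop (TCP z 100.1, 15.6 N), and the blank has come out but is half hidden by the fingers. I'll look again from the other side.

Run:
```python
from h import *
import pickle
robot.move_ptp([480,-60,200],[np.pi,0,np.pi/2])
d=cam('wrist','w4.png');pickle.dump(d,open('w4.pkl','wb'));print(robot.current_t(),proj(d,[[492,65,30]]),proj(d,[[562,64,18]]),proj(d,[[637.6,62.8,130]]))
cv2.imwrite('pics/v4.png',cv2.resize(d['img'][0:260,200:520],(800,650))[:600])
```

```text
12.975 [[329.04196598  35.55880875]] [[406.59349116  38.53790458]] [[579.80137773  12.48045885]]
```

View pics/v4.png

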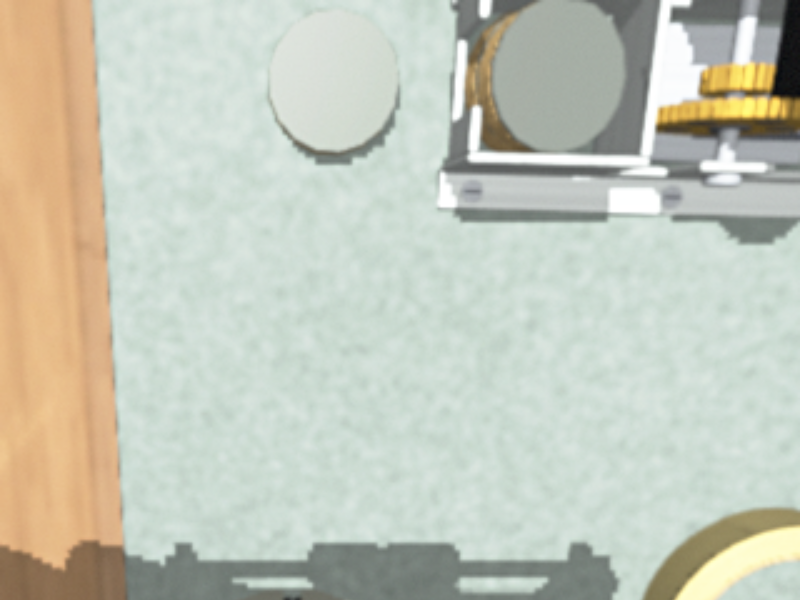

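The blank is flat and clear at crop (333,80), i.e. pixel (333,32), and the next one is in the magazine at crop (560,75). I'll push it with the two fingertips as a cradle, stopping short to check.

Run:
```python
from h import *
import pickle
d=pickle.load(open('w4.pkl','rb'))
B=ray(d,[[200+333/2.5,80/2.5]],30)[0,:2];print('B',B)
S=np.array([528.1,-154.]);u2=np.array([-.078,-.997]);E=S-35*u2
off=27.7
P=[B,B+(E-B)*.4+[8,0],E-45*u2,E]
bz=lambda t:(1-t)**3*P[0]+3*(1-t)**2*t*P[1]+3*(1-t)*t*t*P[2]+t**3*P[3]
def pose(c,u,back=0,z=22):
    u=u/np.linalg.norm(u);q=c-(off+back)*u
    return [*q,z],[np.pi,0,np.arctan2(u[1],u[0])+np.pi]
ts=np.linspace(0,1,8);h=1e-3
W=[pose(bz(t),(bz(min(t+h,1))-bz(max(t-h,0)))) for t in ts]
u0=bz(h)-bz(0)
robot.move_gripper(22/93);print('w',robot.current_gripper_width())
p,o=pose(B,u0,18,200)
robot.move_ptp([p[0],p[1]-0,200],o)
p,o=pose(B,u0,18);print(p,o)
robot.move_linear(p,o,speed=100)
for p,o in W: robot.move_linear(p,o,speed=45)
print(p,o,robot.current_tcp_pos(),robot.current_contact_force(),robot.current_t())
d=cam('wrist','w5.png');s=cam('scene');t=cam('top','t5.png');pickle.dump((d,s,t),open('c5.pkl','wb'))
q=proj(s,[[*E,30]])[0].astype(int);print(q,proj(t,[[*E,30]]))
c=lambda im,q,r:im[max(0,q[1]-r):q[1]+r,max(0,q[0]-r):q[0]+r]
qt=proj(t,[[*E,30]])[0].astype(int)
cv2.imwrite('pics/v5.png',np.hstack([cv2.resize(c(s['img'],q,45),(400,400)),cv2.resize(c(t['img'],qt,45),(400,400))]))
```

```text
B [495.5640011   67.80569927]
w 0.2388549166539404
[np.float64(482.60768316929926), np.float64(111.63062169298354), 22] [3.141592653589793, 0, np.float64(1.858246613430153)]
[np.float64(532.9770902867709), np.float64(-91.4883383027482), 22] [3.141592653589793, 0, np.float64(1.4932062138403763)] [532.83937512 -91.47889966  21.9306973 ] [-0.09576661 -0.32006638  0.93170423] 22.075
[358 178] [[372.1408009  206.21213151]]
```

View pics/v5.png

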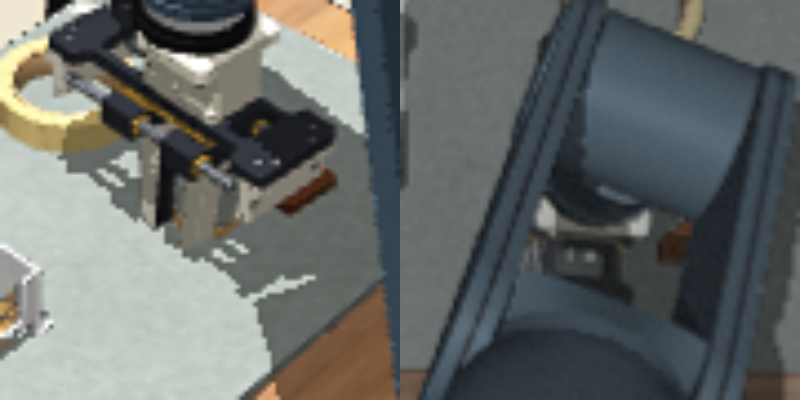

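The blank's rim is visible in the cradle between the fingers. I'll push it home until contact, back off and check.

Run:
```python
from h import *
import pickle
S=np.array([528.1,-154.]);u=np.array([-.078,-.997])
p=S-(27.7-9)*u; r=robot.move_linear([*p,22],speed=25,f_stop=5)
q=np.array(robot.current_tcp_pos());print(r,'implied centre',q[:2]+27.7*u,(q[:2]-S)@u,robot.current_contact_force())
b=q[:2]-25*u;robot.move_linear([*b,22],speed=60);robot.move_linear([*b,150])
robot.move_ptp([528,-60,230],[np.pi,0,-np.pi/2+.0])
d=cam('wrist','w6.png');pickle.dump(d,open('w6.pkl','wb'));print(robot.current_t(),robot.current_gripper_width())
k=proj(d,[[*S,30]])[0];print(k)
x,y=k.astype(int);x0,y0=max(0,x-60),max(0,y-50)
print(x0,y0);cv2.imwrite('pics/v6.png',cv2.resize(d['img'][y0:y0+100,x0:x0+120],(720,600),interpolation=cv2.INTER_CUBIC))
```

```text
True implied centre [ 527.80935152 -153.83115995] -27.848239045578232 [1.70642042 1.84302034 1.97097058]
27.775 0.23314346506725642
[316.80400402  75.70274973]
256 25
```

View pics/v6.png

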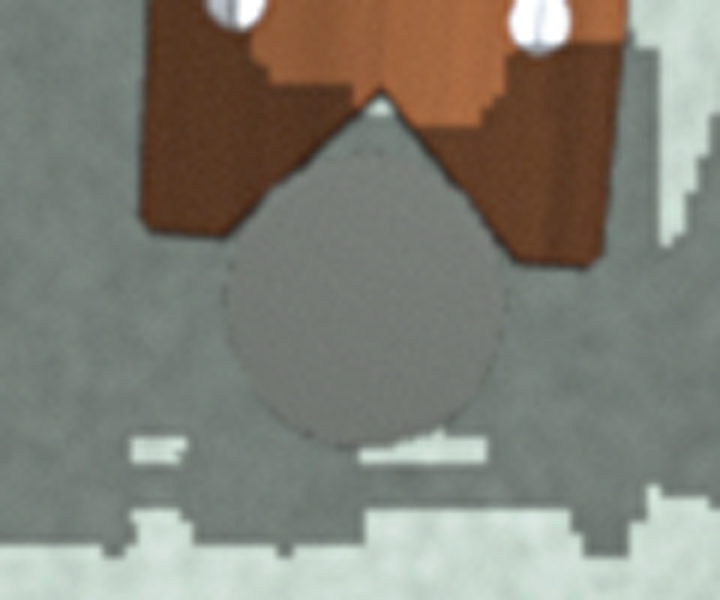

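The blank touches both notch faces. Its centre is at crop (366,299), against (365,304) expected, so it is under 1 mm off. One last look at the feeder and the bystanders.

Run:
```python
from h import *
robot.move_ptp([400,-250,260],[np.pi,0,-np.pi/2])
s=cam('scene')['img'];t=cam('top')['img'];print(robot.current_t(),robot.current_contact_force())
cv2.imwrite('pics/v7.png',np.vstack([cv2.resize(t[135:235,290:440],(450,300)),cv2.resize(s[120:240,230:410],(450,300))]))
```

```text
28.7917 [ 0.45258143  0.06412857 -0.35252952]
```

View pics/v7.png

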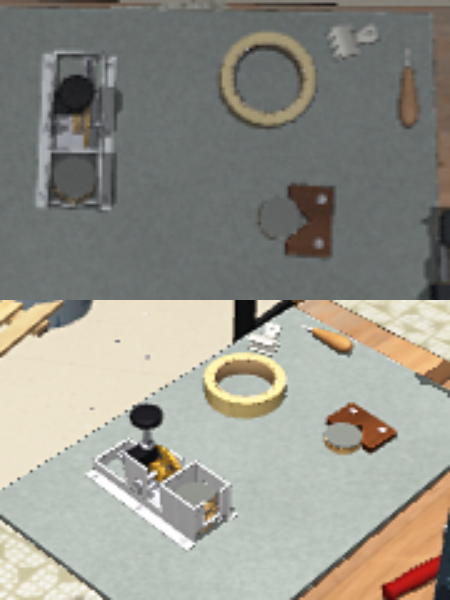

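The blank is in the notch at (280,217), the plunger is up, the stack is in the magazine, and the tape, clip and cutter have not moved.

```bash
python3 -c "
from bench import robot
print(robot.hand_in(),robot.current_t())"
```

```text
the job is handed in; nothing more can be done
the job is handed in; nothing more can be done
```

The blank is in the carving stop and the job is handed in; the last clock reading before that was 28.8 s of the 64 s allowed. No verdict was reported.

- **Press:** I pressed the plunger once with closed fingers, down to its stop (TCP z 100.1 mm, 15.6 N). It sprang back up and one blank came out.
- **Push:** I pushed the blank across the board with two slightly opened fingertips until it met the notch, stopping on a 5 N contact limit. Then I backed off and lifted clear.
- **Last checks:**
  - The blank touches both sides of the notch. The fingertip position puts its centre about 0.3 mm from my measured seat, and the wrist picture agrees to within 1 mm.
  - The plunger is up, and the tape, clip and cutter look unmoved.
  - The stack is in the magazine. I judged that the lowest blank had dropped to the board only by eye and did not measure it.

No check failed. During measuring, the automatic colour masks for the stop and plunger gave poor outlines (plunger readings up to about 9 mm apart), so I used corner points read from an enlarged crop instead. For the stop these fitted to within 1 mm.

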